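Hang a slide carrier on the staining-line rail

TASK

Take the white slide carrier by its blue grip, lift its hook over the front lip of the aluminium rail and lower it into the channel behind the lip. The station notch sits somewhere along the middle of the channel floor: keeping light pressure on, slide the hook along until it finds the notch, lower it fully home while still holding it, then let go so that the carrier hangs there by itself. Be gentle with the rail (stay below 20 N) and leave the bottles and the beaker where they are.

Things in the scene. Friction and masses are not known exactly. Their poses are not given: they have to be found in the camera images.
- carrier: Loose hanger, about 0.25 kg, standing upright on its white slide basket (60 x 84 x 32 mm in x, y, z). Origin: centre of the basket's underside; z up. A C of steel strip 24 mm wide (y): the stem rises at the front, x = -28 to -24 mm, to the arch, z = 163 to 171 mm, which runs back to x = +3 mm, where the tongue hangs down. A blue grip tops the tongue. Its balance point lies under the tongue.
- hook_tip (a point): Centre of the lower end of the carrier's tongue, at x = 0, y = 0, z = 125 mm of the carrier; axes as the carrier's. The tongue is 6 mm thick (x), 24 mm wide (y) and ends 38 mm below the arch's underside. The mouth of the C between stem and tongue (x = -24 to -3 mm) straddles the rail's lip; the basket then hangs under the rail, its underside 25 mm over the bench.
- grip (a point): Centre of the blue grip block, 18 mm (x) x 24 mm (y) x 45 mm (z), at z = 218.5 mm over the carrier's underside; it reaches from 196 to 241 mm. It can be held across y (24 mm) or x (18 mm).
- rail: Fixed rigid aluminium rail, 268 mm long along its y, on two posts. Origin: on the bench under its middle; z up, -x the front (robot side). Channel floor top z = 150 mm, open from x = -5 to 5 mm; underside z = 144 mm. Free space under it between the posts' inner faces at y = -88 and 88 mm (save a 6 mm high tie bar on the bench at the back). Black blocks close the channel beyond y = -84 and 84 mm.
- lip_top (a point): Middle of the top edge of the rail's front anti-jump lip (4 mm thick, rail x = -9 to -5 mm), at z = 180 mm; axes as the rail's. The back wall (rail x = 5 to 9 mm) is taller, its top at z = 205 mm.
- channel_mid (a point): Mid-width, mid-length point of the channel floor, z = 150 mm; axes as the rail's. On the floor lies a clamped bar 10 mm high (top z = 160 mm), end to end, broken only by the station notch, a gap 27.5 mm long (y) down to the floor. The notch's centre is anywhere from y = -28 to 28 mm of this point, new each time; no pose tells it, find it by feel. Home: hook tip at this point's height.
- amber_dropper: Loose dropper bottle with a black collar, 33 mm across, 96 mm tall, standing left in front of the rail; origin centre of its underside. A bystander.
- red_dropper: Loose dropper bottle with a red collar, 33 mm across, 96 mm tall, standing past the right end of the rail; origin centre of its underside. A bystander.
- beaker: Loose clear beaker, 70 mm across, 83 mm tall, standing past the left end of the rail; origin centre of its underside. A bystander.
Mind the look-alikes: they are no part of the job. What is shaped like the carrier but purple is not meant.

How it is judged:
By the outcome, as a careful person would: the job done as asked, in the order asked, and still so for the second after the job is handed in, with the robot touching nothing.
It also fails if it takes over 67 s, if anything falls off the work surface, if the arm or the gripper's body presses on something with over 40 N, if the wrist force passes 120 N, or if a joint passes its speed limit or range.

ROBOT

A 7-joint arm with a two-finger parallel gripper is mounted at the origin on the work surface; the furniture and walls round the work are solid. World frame = base frame: x ahead of the robot, y to its left, z up, the work surface at z = 0. Lengths are in m, angles in rad, forces in N, time in s.
With the tool pointing down it reaches from about 0.4 to 0.925 m from the base axis. Payload 4.1 kg.
Tool frame: the origin (TCP) lies between the finger pads; the fingertips stand 11 mm ahead of it and the grasp point (between the pads) lies 8 mm behind it; x points along the fingers, y is the direction in which the jaws open and shut, and the axes are right-handed (so a half turn about x gives the same grasp; the last joint's range is limited). The gripper opens to 85 mm and grips with 20 to 120 N. Pads are 22 mm wide; open, the fingers measure 114 mm over their backs; the gripper's body (76 mm by 85 mm) begins 54 mm behind the grasp point. The pads swing forward as they close: fully open they stand 13 mm farther back than shut.
Start: joints at [1.147, 0.398, 0.045, 1.537, -0.019, 1.207, -0.051], TCP at [0.207, -0.616, 0.242] pointing down, gripper open.
Joint ranges: [-2.82, 2.82], [-0.49, 2.23], [-1.37, 1.46], [0, 2.46], [-1.36, 4.5], [0.23, 2], [-2.94, 2.94]. Speed limits (rad/s): [2.57, 2.57, 3.14, 3.14, 3.14, 3.14, 3.14].

INTERFACE

Orientations are given as [roll, pitch, yaw] about the fixed x, y, z axes, in that order (R = Rz(yaw) Ry(pitch) Rx(roll)).
In Python, from workcell import env gives the robot as it stands. Calls block until the motion is done:
- env.move_pose(position, orientation): joint-space move of the TCP to a pose.
- env.move_l(position, ori=None, rate=0.15, stop_force=None): straight line of the TCP; ori=None keeps the orientation; rate is the mean speed in m/s. With stop_force (N) it stops when the force on the tool has changed by that much, and returns True; else False.
- env.move_joints(angles): joint-space move.
- env.command_gripper(opening, newtons=None): opening from 0.0 (shut) to 1.0 (fully open); newtons is the grip in N (None keeps the last); returns when the fingers have stopped.
- env.pause(seconds).
- env.inverse_kinematics(position, orientation): joint angles nearest the present ones, or None.
- env.capture(name): name is "scene" or "top" or "wrist"; returns a dict with "color" (420x560x3 uint8, blue, green, red), "range_z" (420x560 float32, m along the optical axis (not along the pixel's ray), 0 where there is no reading), "K" (3x3 intrinsics, pixels), "rvec" (rotation vector, rad) and "tvec" (3), from world to camera coordinates, as OpenCV has them. Camera axes: x right, y down, z forward; pixel columns grow to the right and rows downward; lengths in m; the calibration is good to about 2 mm. A picture is of the moment at which its call begins.
A pose or a line that the arm cannot do raises env.IKError and nothing moves.
- env.job_done(): hands the job in, once; it reports no verdict.
Readings, each from a call of its own:
- env.read_time_s(): time.
- env.read_qpos(): joint angles.
- env.read_qd(): joint speeds.
- env.read_tau(): joint torques, N m.
- env.read_tool_pos(): TCP position.
- env.read_ee_rot(): TCP orientation.
- env.read_ft_force(): force on the tool from outside, world axes, zero at the start.
- env.read_wrist_torque(): the same for the moment, N m.
- env.read_grip_width(): opening from 0.0 (shut) to 1.0 (fully open).
Only numpy, scipy, OpenCV 4.12 (cv2) and the standard library are available. Lean on these libraries where they do the work, as an engineer would, in place of code of your own. Each camera call takes 0.05 s, during which the arm holds its last target. There are 200 camera calls.

## Working session

There is one attempt and no reset: what is moved stays moved. The work goes in short steps, each a Python script; the robot and the scene stay as the last script left them, time stands still between calls to the robot, and variables do not carry over. Pictures are saved under pics/ and viewed, about 8 in all and at most 12, crops included, and the job is handed in when it is done.

```bash
mkdir -p pics; ls
python3 - <<'E'
from workcell import env
import cv2,numpy as np
for n in("scene","top"):
    c=env.capture(n); cv2.imwrite(f"pics/{n}0.png",c["color"]); np.savez(f"{n}0.npz",**c)
    R=cv2.Rodrigues(c["rvec"])[0]; print(n,(-R.T@c["tvec"].ravel()).round(3),R[2].round(2),c["K"][0,0])
print(env.read_time_s(),env.read_ee_rot(),env.read_tool_pos())
E
```

```text
pics
scene [ 0.08  -0.519  0.915] [ 0.45  0.49 -0.75] 439.76502604019737
top [ 0.331 -0.035  1.34 ] [ 0.18  0.   -0.98] 465.4306996041738
0.1 [-1.50280977  1.56902538  1.96371912] [ 0.20728817 -0.61548066  0.24136984]
```

View pics/scene0.png

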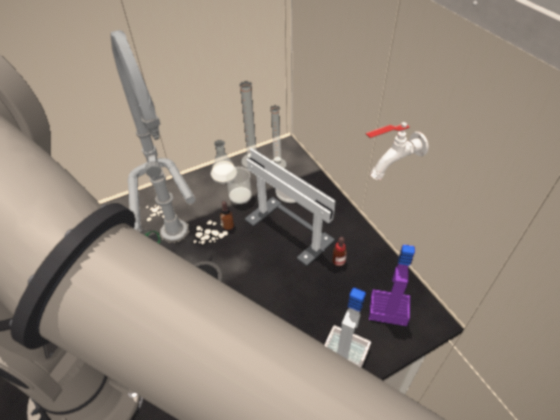

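View pics/top0.png

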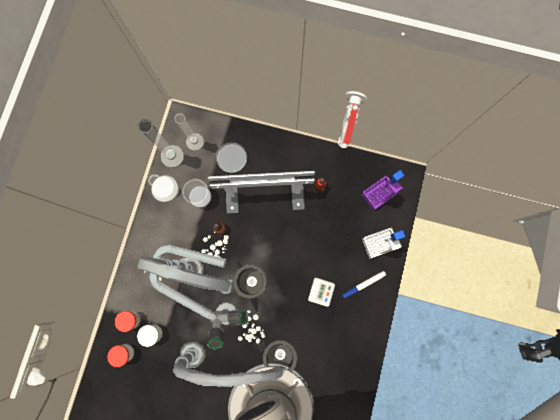

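The carrier is the white basket with the blue grip at top (382,243)/(398,236) and scene (348,340)/(356,298). The look-alike at top (382,192) is purple, so it's not meant. Rail: top (210–315, 180). Next I measure with depth and colour, and enlarge a crop.

```bash
cat > h.py <<'E'
import cv2,numpy as np
def cloud(c):
    R=cv2.Rodrigues(c["rvec"])[0]; h,w=c["range_z"].shape
    u,v=np.meshgrid(np.arange(w),np.arange(h)); z=c["range_z"].astype(float); K=c["K"]
    P=np.stack([(u-K[0,2])/K[0,0]*z,(v-K[1,2])/K[1,1]*z,z],-1)
    W=(P-np.ravel(c["tvec"]))@R; W[z==0]=np.nan; return W
def hsv(c): return cv2.cvtColor(c["color"],cv2.COLOR_BGR2HSV)
E
python3 - <<'E'
from h import *
T=np.load("top0.npz"); S=np.load("scene0.npz")
for n,c in(("top",T),("scene",S)):
    W=cloud(c);H=hsv(c)
    m=((abs(H[...,0].astype(int)-108)<12)&(H[...,1]>150)&(H[...,2]>80)).astype(np.uint8)
    k,l,st,ce=cv2.connectedComponentsWithStats(m)
    for i in range(1,k):
        if st[i,4]>25:
            p=W[l==i]; p=p[~np.isnan(p[:,0])]; t=p[p[:,2]>np.percentile(p[:,2],95)-.008]
            print(n,"blue",ce[i].round(),st[i,4],"top z",np.percentile(p[:,2],95).round(4),"topface mean",t.mean(0).round(4),"min",p.min(0).round(3),"max",p.max(0).round(3),cv2.minAreaRect(t[:,:2].astype(np.float32)))
    # rail : points in height slabs
    for lo,hi in((.198,.212),(.174,.186)):
        q=(W[...,2]>lo)&(W[...,2]<hi)&(W[...,0]>.45)
        k,l,st,ce=cv2.connectedComponentsWithStats(q.astype(np.uint8))
        for i in range(1,k):
            if st[i,4]>40:
                p=W[l==i]; r=cv2.minAreaRect(p[:,:2].astype(np.float32)); print(n,lo,ce[i].round(),st[i,4],p.mean(0).round(4),"box",np.round(cv2.boxPoints(r),4).tolist())
W=cloud(T);H=hsv(T)
q=(W[...,2]>.01)&(W[...,2]<.045)&(H[...,1]<60)&(W[...,1]<-.15); q[:215]=0
k,l,st,ce=cv2.connectedComponentsWithStats(q.astype(np.uint8))
for i in range(1,k):
    if st[i,4]>60: 
        p=W[l==i]; print("white",ce[i].round(),st[i,4],p.mean(0).round(4),cv2.minAreaRect(p[:,:2].astype(np.float32)))
for n,c,(x,y,w,h) in(("t",T,(340,160,80,100)),("s",S,(310,230,130,150)),("r",T,(180,130,160,110))):
    pass
a=cv2.resize(T["color"][160:270,345:425],None,fx=5,fy=5); b=cv2.resize(T["color"][130:240,180:330],(400,293))
o=np.zeros((560,800,3),np.uint8); o[:550,:400]=a; o[:293,400:]=b; cv2.imwrite("pics/crop1.png",o)
E
```

```text
top blue [397. 176.] 96 top z 0.2439 topface mean [ 0.5888 -0.3119  0.2406] min [ 0.577 -0.389 -0.001] max [ 0.661 -0.3    0.248] ((0.5892612338066101, -0.3124633729457855), (0.017034415155649185, 0.024872537702322006), 43.19210433959961)
top blue [398. 235.] 91 top z 0.2441 topface mean [ 0.4444 -0.3083  0.2408] min [ 0.435 -0.384 -0.004] max [ 0.483 -0.295  0.246] ((0.44428393244743347, -0.3083144426345825), (0.01747993752360344, 0.02332620695233345), 23.024612426757812)
top blue [350. 292.] 72 top z 0.0188 topface mean [ 0.3067 -0.2214  0.0148] min [ 0.294 -0.242  0.007] max [ 0.321 -0.202  0.021] ((0.306726336479187, -0.2210872620344162), (0.011310826055705547, 0.041872475296258926), 25.840219497680664)
top 0.198 [121. 152.] 405 [0.6598 0.3733 0.2049] box [[0.44999998807907104, 0.42669999599456787], [0.8870000243186951, 0.3102000057697296], [0.8881000280380249, 0.31450000405311584], [0.4510999917984009, 0.4311000108718872]]
top 0.198 [248.  91.] 408 [0.8208 0.0567 0.2052] box [[0.7519000172615051, -0.19050000607967377], [0.7567999958992004, -0.19179999828338623], [0.8910999894142
[... 5262 characters left out ...]
471405, -0.12359999865293503], [0.7700999975204468, -0.12189999967813492]]
white [374. 243.] 146 [ 0.4445 -0.2898  0.0269] ((0.4443051218986511, -0.3087536692619324), (0.05998383089900017, 0.08494530618190765), 19.236879348754883)
white [370. 281.] 144 [ 0.3381 -0.2786  0.0147] ((0.33878588676452637, -0.27985209226608276), (0.014482758939266205, 0.08844422549009323), 29.956689834594727)
white [557. 295.] 100 [ 0.3001 -0.7921  0.0268] ((0.30610302090644836, -0.7928594946861267), (0.015055849216878414, 0.10343483835458755), 75.4946060180664)
white [328. 291.] 134 [ 0.3096 -0.1602  0.0176] ((0.303496390581131, -0.16249620914459229), (0.02364639937877655, 0.06859208643436432), 89.08525085449219)
```

View pics/crop1.png

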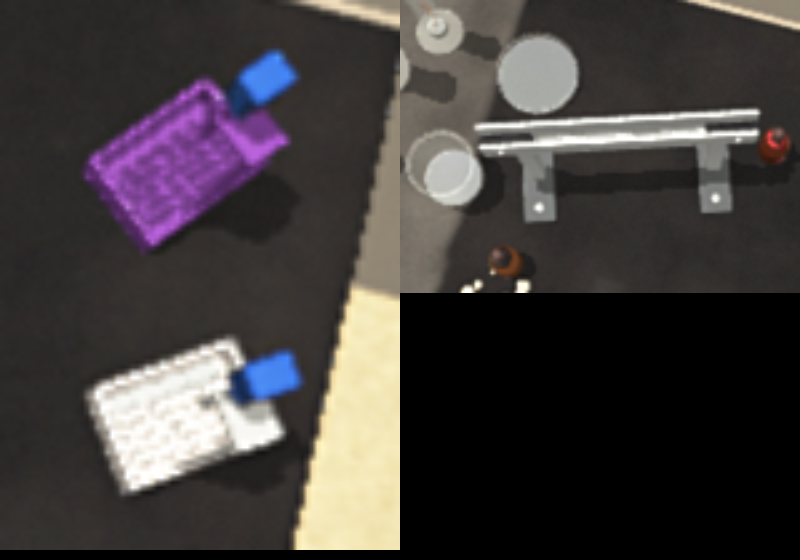

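The crop confirms the white carrier with blue grip on the lower left and purple on the upper left. The carrier's arch and stem sit on its robot side, so its yaw is about +21°. The rail origin is about (0.592, 0.021) with yaw +3°, and the sizes agree (60x85 mm, 18 mm, 268 mm). Next: check the obstacles and IK, then hover and look from the wrist.

```bash
cat >> h.py <<'E'
RAIL=np.array([.592,.021]); RY=np.radians(3.05)
def ori(y): return [0,np.pi/2,y]
E
python3 - <<'E'
from h import *; from workcell import env
W=cloud(np.load("top0.npz")); S=cloud(np.load("scene0.npz"))
A=np.vstack([W.reshape(-1,3),S.reshape(-1,3)])
for y0 in np.arange(-.2,.3,.1):
    r=[]
    for x0 in np.arange(.2,.7,.1):
        s=A[(A[:,0]>x0)&(A[:,0]<x0+.1)&(A[:,1]>y0)&(A[:,1]<y0+.1)]; r.append(round(float(np.max(s[:,2])),2) if len(s) else None)
    print(round(y0,1),r)
y=np.radians(21)
for p,o in(((.444,-.3085,.36),y),((.444,-.3085,.36),y-np.pi),((*RAIL,.31),RY),((*RAIL,.31),RY-np.pi)):
    q=env.inverse_kinematics(p,ori(o)); print(None if q is None else np.round(q,2))
env.command_gripper(0.65)
env.move_pose([.444,-.3085,.34],ori(y-np.pi))
c=env.capture("wrist"); np.savez("w1.npz",**c); cv2.imwrite("pics/w1.png",c["color"])
print(env.read_time_s(),env.read_tool_pos(),env.read_ft_force())
W=cloud(c);H=hsv(c)
m=(abs(H[...,0].astype(int)-108)<12)&(H[...,1]>150)&(H[...,2]>60)&(W[...,2]>.15)
p=W[m]; t=p[abs(p[:,2]-.241)<.006]; print(len(t),t.mean(0),cv2.minAreaRect(t[:,:2].astype(np.float32)))
E
```

```text
-0.2 [0.04, 0.04, 0.01, 0.18, 0.42]
-0.1 [0.01, 0.01, 0.01, 0.21, 0.21]
0.0 [0.25, 0.56, 0.01, 0.21, 0.21]
0.1 [0.26, 0.59, 0.22, 0.21, 0.09]
0.2 [0.22, 0.56, 0.22, 0.12, 0.27]
[ 1.47  0.27 -1.16  1.6   0.25  1.43  2.23]
[ 0.65  0.14 -0.13  1.62  0.02  1.39 -0.69]
[ 0.51  0.33 -0.79  1.57  0.24  1.34  1.31]
[ 0.34  0.29 -0.56  1.57  0.16  1.32 -1.76]
2.0417 [ 0.44297491 -0.31012975  0.33949453] [0.3233809  0.15328717 0.34774825]
1673 [ 0.53660851 -0.30994962  0.24012464] ((0.5201548337936401, -0.31002277135849), (0.02698473073542118, 0.16622324287891388), 88.63558959960938)
```

View pics/w1.png

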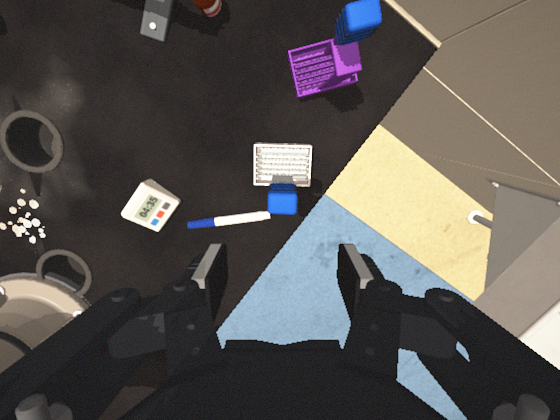

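The wrist view shows the white basket (282,165) with its grip (283,200) centred between the jaws at 282, and the yaw looks aligned. The purple one is at (325,70), well away. I still need the grip position refined and the faucet clearance.

Run:
```python
from h import *; from workcell import env
c=np.load("w1.npz");W=cloud(c);H=hsv(c)
m=(abs(H[...,0].astype(int)-108)<12)&(H[...,1]>150)&(H[...,2]>60)&(W[...,2]>.15)&(W[...,0]<.52)
t=W[m]; t=t[abs(t[:,2]-.241)<.004]; print(len(t),t.mean(0),cv2.minAreaRect(t[:,:2].astype(np.float32)))
m=(W[...,2]>.02)&(W[...,2]<.036)&(abs(W[...,0]-.444)<.07)&(abs(W[...,1]+.3085)<.07)&(H[...,1]<70)
t=W[m]; print("basket",len(t),cv2.minAreaRect(t[:,:2].astype(np.float32)))
for n in("top0","scene0"):
    A=cloud(np.load(n+".npz")).reshape(-1,3); s=A[(A[:,2]>.15)&(A[:,0]>.12)&(A[:,0]<.56)&(A[:,1]>-.2)&(A[:,1]<.35)]
    for z in np.arange(.15,.7,.1):
        q=s[(s[:,2]>z)&(s[:,2]<z+.1)]
        if len(q): print(n,round(z,2),len(q),q[:,:2].min(0).round(2),q[:,:2].max(0).round(2),"min-y pt",q[q[:,1].argmin()].round(2), "max-x pt",q[q[:,0].argmax()].round(2))
    for nm,lo,hi in(("amber",[.42,.05,.05],[.54,.2,.1]),):
        q=A[np.all((A>lo)&(A<hi),1)]; print(nm,len(q),q.mean(0).round(3) if len(q) else '')
```

```text
621 [ 0.44838434 -0.30782249  0.24041302] ((0.44779548048973083, -0.3079010248184204), (0.017584308981895447, 0.0236386489123106), 19.258779525756836)
basket 925 ((0.4468887746334076, -0.3076375424861908), (0.05989806354045868, 0.08376675844192505), 19.345993041992188)
top0 0.15 2295 [ 0.12 -0.04] [0.42 0.29] min-y pt [ 0.13 -0.04  0.17] max-x pt [0.42 0.24 0.21]
top0 0.25 1326 [ 0.12 -0.02] [0.39 0.23] min-y pt [ 0.13 -0.02  0.26] max-x pt [0.39 0.23 0.29]
top0 0.35 30 [0.37 0.21] [0.38 0.22] min-y pt [0.37 0.21 0.43] max-x pt [0.38 0.22 0.39]
top0 0.45 427 [0.31 0.06] [0.38 0.22] min-y pt [0.33 0.06 0.47] max-x pt [0.38 0.21 0.45]
top0 0.55 883 [0.33 0.09] [0.37 0.2 ] min-y pt [0.34 0.09 0.55] max-x pt [0.37 0.2  0.55]
amber 63 [0.484 0.145 0.074]
scene0 0.15 1576 [0.25 0.05] [0.42 0.29] min-y pt [0.26 0.05 0.22] max-x pt [0.42 0.24 0.21]
scene0 0.25 612 [0.33 0.17] [0.39 0.24] min-y pt [0.36 0.17 0.28] max-x pt [0.39 0.23 0.28]
scene0 0.35 442 [0.32 0.06] [0.37 0.23] min-y pt [0.33 0.06 0.45] max-x pt [0.37 0.21 0.35]
scene0 0.45 1218 [0.31 0.06] [0.37 0.22] min-y pt [0.34 0.06 0.47] max-x pt [0.37 0.21 0.47]
scene0 0.55 630 [0.33 0.09] [0.36 0.2 ] min-y pt [0.34 0.09 0.55] max-x pt [0.36 0.16 0.58]
amber 113 [0.484 0.144 0.07 ]
```

Run:
```python
from h import *; from workcell import env
y=np.radians(19.4)-np.pi
env.move_l([.446,-.308,.30],ori(y)); 
hit=env.move_l([.446,-.308,.211],ori(y),rate=.08,stop_force=6); print(hit,env.read_tool_pos())
f0=env.read_ft_force()
env.command_gripper(0.0,70); env.pause(.2)
print(env.read_grip_width(),env.read_tool_pos(),env.read_ft_force()-f0)
env.move_l([.446,-.308,.32],ori(y),rate=.1); env.pause(.2)
print(env.read_grip_width(),env.read_tool_pos(),env.read_ft_force()-f0,env.read_time_s(),env.read_qpos().round(2))
c=env.capture("wrist"); cv2.imwrite("pics/w2.png",c["color"]); np.savez("w2.npz",**c)
s=env.capture("scene"); cv2.imwrite("pics/s2.png",s["color"]); np.savez("s2.npz",**s)
o=np.hstack([cv2.resize(c["color"],(400,300)),cv2.resize(s["color"],(400,300))]); cv2.imwrite("pics/c2.png",o)
for dy in(-.03,.03):
  p=RAIL+np.array([-.09*np.cos(RY)-dy*np.sin(RY),-.09*np.sin(RY)+dy*np.cos(RY)])
  print(np.round(env.inverse_kinematics([*p,.3],ori(RY-np.pi)),2))
```

```text
False [ 0.44640964 -0.30823391  0.21164354]
0.27391021869813303 [ 0.4464504  -0.30840807  0.21155263] [ 0.1078503  -1.6490755   2.75180106]
0.2716029914537162 [ 0.4457768  -0.30788432  0.31940951] [-0.68176189 -0.89214319 -2.81609157] 5.7417 [ 0.64  0.16 -0.13  1.68  0.02  1.3  -0.73]
[ 0.27  0.11 -0.35  1.79  0.04  1.25 -1.61]
[ 0.22  0.11 -0.43  1.79  0.05  1.26 -1.74]
```

View pics/c2.png

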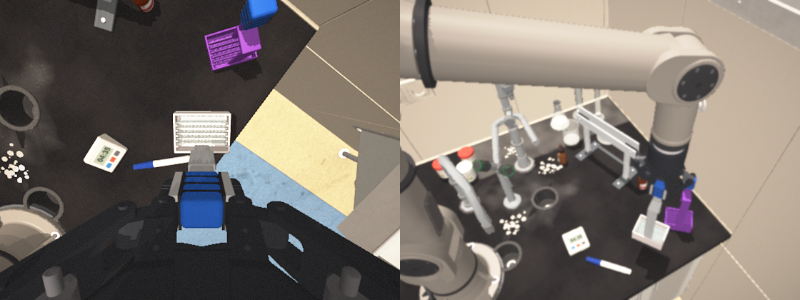

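The carrier is held, 24 mm wide between the jaws, with 2.8 N of weight. It hangs upright in the scene crop. Quick forearm height check against the faucet.

Run:
```python
from h import *
c=np.load("s2.npz");W=cloud(c);H=hsv(c)
A=W[:150].reshape(-1,3); A=A[(A[:,2]>.42)&(A[:,2]<.95)]
d=np.array([.446,-.308])/np.hypot(.446,.308)
r=A[:,:2]@d; o=A[:,:2]@[-d[1],d[0]]
for a in np.arange(0,.6,.08):
    q=(r>a)&(r<a+.08)&(abs(o)<.13)
    if q.sum()>20: print(round(a,2),q.sum(),"z",np.percentile(A[q,2],[1,50,99]).round(3),"off",np.percentile(o[q],[1,50,99]).round(3))
W=cloud(np.load("w2.npz")); C=np.load("w2.npz");H=hsv(C)
m=(W[...,2]>.10)&(W[...,2]<.16)&(abs(W[...,0]-.446)<.08)&(abs(W[...,1]+.308)<.08)&(H[...,1]<70)
t=W[m];print(len(t),np.median(t[:,2]),cv2.minAreaRect(t[:,:2].astype(np.float32)))
```

```text
0.16 6599 z [0.701 0.753 0.782] off [-0.08  -0.066 -0.018]
0.24 11430 z [0.687 0.741 0.768] off [-0.069 -0.058 -0.016]
0.32 8922 z [0.665 0.719 0.746] off [-0.061 -0.05  -0.008]
0.4 7209 z [0.641 0.696 0.724] off [-0.053 -0.042  0.   ]
0.48 8108 z [0.593 0.677 0.702] off [-0.047 -0.043  0.035]
0.56 1076 z [0.591 0.656 0.684] off [-0.044 -0.04   0.031]
4527 0.12751710491514465 ((0.44638270139694214, -0.3071128726005554), (0.06006398797035217, 0.0840432271361351), 19.340871810913086)
```

Forearm underside is at about 0.64 m, above and right of the faucet (≤0.60 m, y ≥ 0.06). The basket is centred under the TCP to 1 mm. Go to the rail front, then feel for the back wall.

```bash
cat >> h.py <<'E'
def rp(x,y,z): # rail frame -> world TCP
    c,s=np.cos(RY),np.sin(RY); return [RAIL[0]+c*x-s*y,RAIL[1]+s*x+c*y,z]
def rl(p): # world -> rail frame, mm
    c,s=np.cos(RY),np.sin(RY); d=np.array(p[:2])-RAIL; return np.round(1e3*np.array([c*d[0]+s*d[1],-s*d[0]+c*d[1],p[2]]),1)
E
python3 - <<'E'
from h import *; from workcell import env
o=ori(RY-np.pi)
env.move_pose(rp(-.09,-.034,.33),o)
env.move_l(rp(-.09,-.034,.281),o,rate=.1); env.pause(.3)
print(rl(env.read_tool_pos()),env.read_ee_rot().round(3))
env.move_l(rp(-.006,-.034,.281),o,rate=.06,stop_force=5); env.pause(.4)
f0=env.read_ft_force(); print(rl(env.read_tool_pos()),f0.round(2))
h=env.move_l(rp(.010,-.034,.281),o,rate=.01,stop_force=2.0)
print(h,rl(env.read_tool_pos()),(env.read_ft_force()-f0).round(2),env.read_time_s())
s=env.capture("scene"); cv2.imwrite("pics/s3.png",s["color"][60:300,150:450].repeat(2,0).repeat(2,1))
E
```

```text
[-89.7 -34.  281.6] [ 3.03   1.57  -0.058]
[ -6.1 -34.  281. ] [-0.15 -0.1  -2.79]
True [  4.1 -34.  279.6] [ 0.51  0.62 -0.92] 10.95
```

View pics/s3.png

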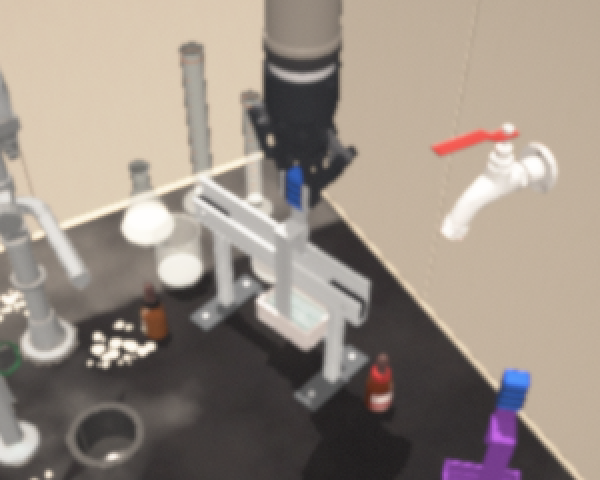

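The view shows the hook over the lip, stem in front, basket below the rail and between the posts. The contact reading was weak, so I confirm the wall position with small settled steps.

Run:
```python
from h import *; from workcell import env
o=ori(RY-np.pi)
env.move_l(rp(.001,-.034,.281),o,rate=.02); env.pause(.4); f0=env.read_ft_force()
for x in np.arange(2,9)*1e-3:
    env.move_l(rp(x,-.034,.281),o,rate=.02); env.pause(.25)
    f=env.read_ft_force()-f0; print(x,rl(env.read_tool_pos()),f.round(2))
    if np.hypot(*f[:2])>3: break
print(env.read_time_s())
```

```text
0.002 [  2. -34. 281.] [-0.79  1.1  -0.53]
0.003 [  3. -34. 281.] [-0.48  0.98 -0.51]
0.004 [  4. -34. 281.] [-0.48 -0.08  0.03]
0.005 [  4.7 -34.  280.9] [-2.65  0.44  0.48]
0.006 [  5.2 -34.  280.8] [-6.43  0.2   2.51]
14.2167
```

Back wall met at tool x ≈ +4.4 mm, so the channel centre is at +2.4 mm. Lower there, at the right end of the search range.

Run:
```python
from h import *; from workcell import env
o=ori(RY-np.pi); x=.0024
env.move_l(rp(x,-.034,.281),o,rate=.02); env.pause(.4); f0=env.read_ft_force(); print(f0.round(2))
h=env.move_l(rp(x,-.034,.258),o,rate=.03,stop_force=3); env.pause(.2)
print(h,rl(env.read_tool_pos()),(env.read_ft_force()-f0).round(2))
if not h:
    h=env.move_l(rp(x,-.034,.240),o,rate=.012,stop_force=3); env.pause(.25)
    print(h,rl(env.read_tool_pos()),(env.read_ft_force()-f0).round(2))
np.save("f0.npy",f0); print(env.read_time_s())
```

```text
[-0.07  0.31 -1.94]
False [  2.5 -34.  258.2] [ 0.48  0.64 -0.58]
True [  2.4 -34.  246.2] [ 0.88 -0.12  7.6 ]
17.2833
```

Bar contact is at TCP z 246.2 mm (predicted 246.6). Slide along in small steps holding about 4 N, until the support drops away.

```bash
cat > slide.py <<'E'
from h import *; from workcell import env
o=ori(RY-np.pi); x=.0024; f0=np.load("f0.npy"); z=.2462+.0004; y=-.034; log=[]; found=False; t0=env.read_time_s()
env.move_l(rp(x,y,z),o,rate=.02); env.pause(.1)
while y<.032 and env.read_time_s()<t0+20:
    y+=.0015; env.move_l(rp(x,y,z),o,rate=.03); env.pause(.06)
    f=env.read_ft_force()-f0; p=rl(env.read_tool_pos()); log.append((*p,*f.round(1)))
    if np.abs(f).max()>12: print("high"); break
    if f[2]<1.2:
        h=env.move_l(rp(x,y,z-.0022),o,rate=.012,stop_force=3); env.pause(.1)
        p=rl(env.read_tool_pos()); f=env.read_ft_force()-f0; print("probe",h,p,f.round(1))
        if not h and f[2]<2.5: found=True; break
        z=p[2]/1e3+.0002; env.move_l(rp(x,y,z),o,rate=.02); env.pause(.05)
    else: z-=np.clip((4-f[2])*.00008,-.0003,.0003)
for l in log[::4]+log[-2:]: print(*l)
print(found,y,z,env.read_time_s())
E
python3 slide.py
```

```text
probe False [  2.2 -29.1 243.9] [ 0.1 -0.1 -1.3]
2.3 -32.9 246.4 0.4 -1.4 1.5
2.3 -30.9 246.3 0.6 -1.3 2.0
1.9 -28.6 245.6 0.8 -0.5 -0.7
True -0.0295 0.24624370218712566 19.0083
```

The support vanished at y ≈ −29 mm and the tip is 2.3 mm below the bar top with no contact. Lower home.

Run:
```python
from h import *; from workcell import env
o=ori(RY-np.pi); f0=np.load("f0.npy"); p=rl(env.read_tool_pos()); x=.0024;y=-.0295
h=env.move_l(rp(x,y,.2345),o,rate=.01,stop_force=3); env.pause(.25)
print(h,rl(env.read_tool_pos()),(env.read_ft_force()-f0).round(2),env.read_time_s())
s=env.capture("scene"); cv2.imwrite("pics/s4.png",cv2.resize(s["color"][100:260,220:400],None,fx=3.5,fy=3.5))
```

```text
True [  2.5 -29.  236.5] [ 0.21 -0.79  7.99] 20.0
```

View pics/s4.png

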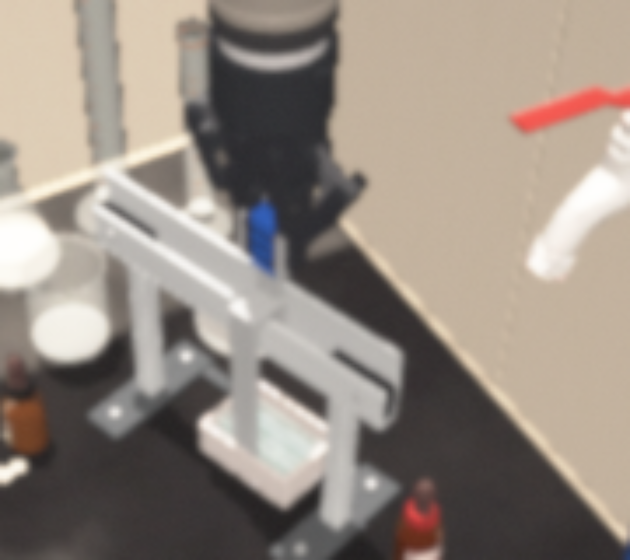

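Floor contact at 236.5 mm (predicted 236.6), 9.7 mm below the bar, so the hook is home. The picture shows the arch on the lip line and the basket hanging between the posts. Ease the preload, release and retreat upward.

Run:
```python
from h import *; from workcell import env
o=ori(RY-np.pi); f0=np.load("f0.npy")
env.move_l(rp(.0025,-.029,.2367),o,rate=.02); env.pause(.3)
print(rl(env.read_tool_pos()),(env.read_ft_force()-f0).round(2))
env.command_gripper(0.6,20); env.pause(.3)
print(env.read_grip_width(),rl(env.read_tool_pos()),env.read_ft_force().round(2))
h=env.move_l(rp(.0025,-.029,.32),o,rate=.06,stop_force=5); print(h)
env.move_l(rp(-.08,-.029,.40),o,rate=.12); env.pause(.3)
print(rl(env.read_tool_pos()),env.read_time_s())
s=env.capture("scene"); t=env.capture("top")
for n,c in(("s",s),("t",t)):
    W=cloud(c);H=hsv(c); m=(abs(H[...,0].astype(int)-108)<12)&(H[...,1]>150)&(H[...,2]>60)&(W[...,0]>.5)&(abs(W[...,1])<.1)&(W[...,2]>.15)
    p=W[m]; print(n,m.sum(),p.mean(0).round(3) if len(p) else '',p[:,2].max() if len(p) else '')
    if len(p): print("rail-frame grip",rl(p[p[:,2]>np.percentile(p[:,2],60)].mean(0)))
a=cv2.resize(s["color"][100:260,200:400],(500,400)); b=cv2.resize(t["color"][120:250,140:330],(500,342)); 
cv2.imwrite("pics/fin.png",cv2.resize(np.vstack([a,b]),None,fx=.8,fy=.8))
```

```text
[  2.4 -29.  236.5] [-0.04  0.03  1.98]
0.5964816236905265 [  2.5 -29.  236.7] [0.07 1.   0.88]
False
[-79.9 -29.  399.5] 24.2417
s 163 [ 0.59  -0.012  0.253] 0.2684382225381426
rail-frame grip [ -0.9 -30.7 264.7]
t 0
```

View pics/fin.png

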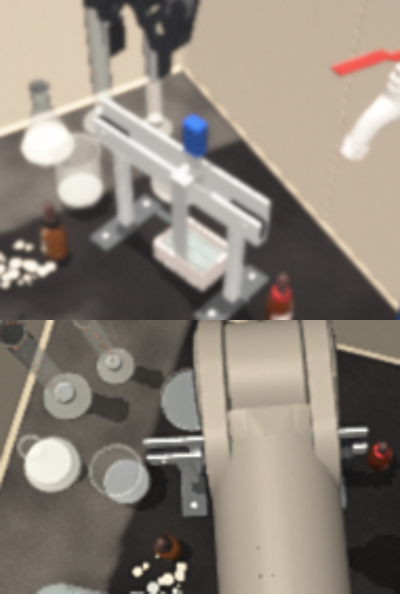

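The carrier hangs by itself with its grip top at about 266 mm (a home carrier predicts 266). The gripper is clear, and the bottles and beaker are where they were. Handing in.

```bash
python3 -c "
from workcell import env
env.job_done()"
```

```text
the job is handed in; nothing more can be done
```

The white carrier is hanging by itself in the station notch. The job was handed in after about 24 s of the 67 s allowed.

- **What I did:**
  - I held the carrier by its blue grip across y and lifted the hook over the front lip.
  - I found the back wall by touch and centred the hook in the channel. The cameras had placed the channel about 2.4 mm off.
  - I lowered the hook onto the bar and slid it along under light pressure until the support dropped away at rail y ≈ −29 mm.
  - I then lowered it to the floor while holding it, eased the pressure to 2 N, let go and backed away.
- **Seating:** the tool stopped at 236.5 mm on the floor, against 236.6 mm predicted for home and 246.2 mm on the bar. After release the top of the grip measured about 266–268 mm, against 266 mm expected.
- **Forces:** the largest settled contact force I read was about 8 N. I did not log the short peaks between readings.
- **Bystanders:** the bottles and beaker look unmoved in the final picture. I judged this by eye and did not measure them again.
- **Disagreements:**
  - The first touch on the back wall gave too weak a reading to trust, so I repeated it in small steps.
  - The notch at −29 mm is about 1 mm outside the stated −28 to 28 mm range. This is within the 2 mm camera calibration and the play in the notch.
  - The top camera could not see the carrier at the end because the arm was in the way, so the final check rests on the scene camera alone.

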